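# Dock the cinema lamp on its charger

### The job

Stand the cordless lamp in the charging cup that fits its tapered foot and press it down past the stiff contact plunger until it is fully home, finishing with a steady push of about 20 N for half a second and never straining the cup with more than 30 N. Then check that it is not wedged: rock it sideways in the cup until it clearly leans against the side, let it fall back upright by itself, and leave it standing there. Leave everything else on the table where it is.

Things in the scene. Friction and masses are not known exactly. Their poses are not given: they have to be found in the camera images.
- lamp: Cordless lamp, about 0.4 kg (0.28 to 0.52), 150 mm tall, standing upright and round about its own z axis. Origin: centre of the foot's underside. Brass tapered foot: 36 mm diameter at the bottom, 60 mm at 40 mm up; brass neck 20 mm diameter from 40 to 90 mm up; white cylindrical light head 34 mm diameter from 90 to 150 mm up (the place to grip, from above).
- lamp_top (a point): Centre of the lamp's flat top, 150 mm above the foot's underside.
- dock: The charging dock that fits the lamp, fixed to the table: black 90 x 90 x 14 mm plinth with an upright aluminium tapered cup on it. Origin: centre of the plinth's underside, z up. Inside the cup: 41 mm diameter at the bottom (14 mm above the origin), widening to 66 mm at the rim (56 mm above the origin); wall 4 mm. The cup must never bear more than 30 N from the lamp.
- dock_rim (a point): Centre of the matching cup's mouth, 56 mm above the dock's origin. The cup's floor is a rigid pad locked somewhere from 14 to 20 mm above the dock's origin; how high is not measured. The cup is 2.5 to 4.5 mm wider than the foot all round, so the seated lamp can lean about 0.1 to 0.2 rad before its side stops it. A push of 1 to 2 N at the head starts it leaning; let go, it falls back.
- plunger (a joint): Contact plunger in the middle of the cup's floor pad, 16 mm diameter: 0 = standing 6 mm proud of the pad, 0.006 m = pushed flush. It moves with stiff friction: it slides down only under about 9 N and stays where it is left, so the lamp's weight alone does not push it in. It starts 0 to 1.5 mm in. Once flush, the foot meets the rigid pad and the force climbs steeply.
- small_dock: A look-alike dock of the same materials for a smaller lamp, fixed to the table: plinth 70 x 70 x 14 mm, cup 21 mm inside diameter at the bottom and 46 mm at the rim (56 mm up). Too small for this lamp. Origin: centre of the plinth's underside.
- brass_pot: Loose brass pot, 72 mm diameter, 65 mm tall; bystander. Origin: centre of its underside.
- tumbler: Loose glass tumbler, 70 mm diameter, 85 mm tall; bystander. Origin: centre of its underside.
- remote: Loose black remote control, 160 x 45 x 18 mm, long along its x; bystander. Origin: centre of its underside.
- seat_block: Loose white block, 75 x 75 x 22 mm; bystander. Origin: centre of its underside.
- coasters: Loose stack of cork coasters, 96 mm diameter, 24 mm tall; bystander. Origin: centre of its underside.
- popcorn_bowl: Loose white bowl, 170 mm diameter, 75 mm tall; bystander. Origin: centre of its underside.
There are look-alikes about, which are no part of the job. Leave any turquoise look-alike of the lamp alone. What is shaped like the dock but green is not meant.

How it is judged:
By the outcome, as a careful person would: the job done as asked, in the order asked, and still so for the second after the job is handed in, with the robot touching nothing.
It also fails if it takes over 58 s, if anything falls off the work surface, if the arm or the gripper's body presses on something with over 40 N, if the wrist force passes 120 N, or if a joint passes its speed limit or range.

### The arm

A 6-joint arm with a two-finger parallel gripper is mounted at the origin on the work surface. World frame = base frame: x ahead of the robot, y to its left, z up, the work surface at z = 0. Lengths are in mm, angles in rad, forces in N, time in s.
With the tool pointing down it reaches from about 300 to 775 mm from the base axis. Payload 14.6 kg.
Tool frame: the origin (TCP) lies midway between the tips of the shut fingers; the grasp point (between the pads) lies behind it (manip.grip_depth is the z of the grasp point in the tool frame, in mm); z points along the fingers, y is the line along which they close (so a half turn about z gives the same grasp; the last joint's range is limited). The gripper opens to 94 mm and grips with 3 to 60 N. Pads are 16 mm wide; open, the fingers measure 119 mm over their backs; the gripper's body (75 mm by 177 mm) begins 78 mm behind the grasp point.
Start: joints at [-0.067, 0.3, 1.521, -0, 1.321, -0.067], TCP at [549.99, -0.002, 205.446] pointing down, gripper open.
Joint ranges: [-3.03, 3.03], [-0.79, 2.21], [0.23, 2.52], [-1.04, 4.18], [0, 3.07], [-2.55, 2.55]. Speed limits (rad/s): [2.22, 2.22, 2.57, 3.14, 3.14, 3.14].

### API

Orientations are given as [roll, pitch, yaw] about the fixed x, y, z axes, in that order (R = Rz(yaw) Ry(pitch) Rx(roll)).
In Python, from cell import manip gives the robot as it stands.
- The arm moves only by the shell command python3 -m creep [OPENING] [FORCE], which reads ROWS from standard input. ROWS is a JSON list of rows, 1 to 5 of them, each an object with the fields d (a list: dx, dy, dz in normalised numbers (1 is 300 mm)), turn_vec (a list: a rotation vector rx, ry, rz in fractions of the full range, 1 being pi/2 rad); a field left out counts as zero; each row is the pose to reach, as a shift and turn from the pose commanded when the command began, along the tool's axes at that moment; what a row does not reach only later rows make up. A row lasts 1/10 s, in which the tool goes at most 50 mm and 0.15 rad, less where a joint would pass 70% of its speed; a pose out of reach is approached as far as the arm can. OPENING is the finger opening in mm, set as the command begins (- or left out keeps the last). The fingers move at their own pace and stop on an object; FORCE is the grip in N (left out, the last holds). Time passes only in rows, so rows that do not move let the fingers close. It prints the time, the measured TCP pose, the force, the opening and the grip force at its end. No shift or turn number may pass 1 either way. Input that does not fit is refused with a message, and nothing moves.
- manip.read_state(): the state, without advancing time (a new reading comes with each control period).
- manip.camera(name): name is "scene" or "side" or "wrist"; returns (picture, depth): 400x640x3 uint8, red, green, blue; 400x640 float32, mm along the optical axis (not along the pixel's ray), 0 where there is no reading.
- manip.camera_info(name): a dict with "K" (3x3 intrinsics, pixels), "rvec" (rotation vector, rad) and "tvec" (3), from world to camera coordinates, as OpenCV has them; the wrist camera has in their place "mount" (4x4, takes a point from camera to tool coordinates, whose origin is the TCP and whose axes are the flange's). Camera axes: x right, y down, z forward; pixel columns grow to the right and rows downward; lengths in mm; the calibration is good to about 2 mm. A picture is of the moment at which its call begins: read the wrist's pose just before it. camera_info takes no time and is no camera call.
- manip.sign_off(): hands the job in; it is judged then, once.
The state is a dict: "clock": time; "joints": joint angles; "qd": joint speeds; "effort": joint torques, N m; "eef_pos": TCP position; "eef_rot": TCP orientation; "wrist_force": force on the tool from outside, world axes, zero at the start; "moment": the same for the moment, N m; "finger_gap": finger opening in mm; "finger_force": force on a finger pad.
Only numpy, scipy, OpenCV 4.12 (cv2) and the standard library are available. Lean on these libraries where they do the work, as an engineer would, in place of code of your own. Each camera call takes 0.05 s, during which the arm holds its last target. There are 200 camera calls.

## Working session

There is one attempt and no reset: what is moved stays moved. The work goes in short steps, Python scripts to look and compute and a shell command to move; the robot and the scene stay as the last step left them, time stands still between calls to the robot, and variables do not carry over. Pictures are saved under pics/ and viewed, at most 10 in all, crops included, and the job is handed in when it is done.

```bash
mkdir -p pics; cat > h.py <<'E'
import numpy as np, cv2
from cell import manip
def save(n,f):
    p,d=manip.camera(n); cv2.imwrite(f'pics/{f}.png',p[:,:,::-1]); np.savez(f'pics/{f}.npz',p=p,d=d); return p,d
def world(n,u,v,z):
    i=manip.camera_info(n); K=np.array(i['K']); R=cv2.Rodrigues(np.array(i['rvec'],float))[0]; t=np.array(i['tvec'],float).ravel()
    r=R.T@np.linalg.inv(K)@np.stack([u*z,v*z,z]).astype(float) if np.ndim(z)==0 else R.T@np.linalg.inv(K)@np.stack([u*z,v*z,z])
    return (r.T-R.T@t)
def cloud(n,d):
    v,u=np.mgrid[:400,:640]; return world(n,u.ravel(),v.ravel(),d.ravel().astype(float)).reshape(400,640,3)
E
python3 - <<'E'
from h import *
a,_=save('scene','s0'); b,_=save('side','d0')
cv2.imwrite('pics/both.png',cv2.resize(np.vstack([a,b])[:,:,::-1],(480,600),interpolation=cv2.INTER_AREA))
s=manip.read_state(); print(s, manip.grip_depth)
E
```

```text
{'clock': 0.1, 'joints': array([-6.65574775e-02,  3.00390798e-01,  1.52147954e+00,  4.64519889e-06,
        1.32069495e+00, -6.66024867e-02]), 'qd': array([-0.00088184, -0.00092163, -0.00150346, -0.00012192,  0.00092656,
        0.00131562]), 'effort': array([ 1.84928511e-03, -5.32644153e+01, -3.53284299e+01,  7.10431044e-02,
        2.34944851e-02, -7.30603051e-05]), 'eef_pos': array([5.49782276e+02, 3.61872823e-02, 2.04973332e+02]), 'eef_rot': array([-3.14062247e+00, -6.92217642e-05,  1.57084015e+00]), 'wrist_force': array([-0.45549217, -0.70307071, -0.4722938 ]), 'moment': array([ 0.0580645 ,  0.06862567, -0.01259427]), 'finger_force': 0.0, 'finger_gap': 94.12628968661986} -18.8
```

View pics/s0.png

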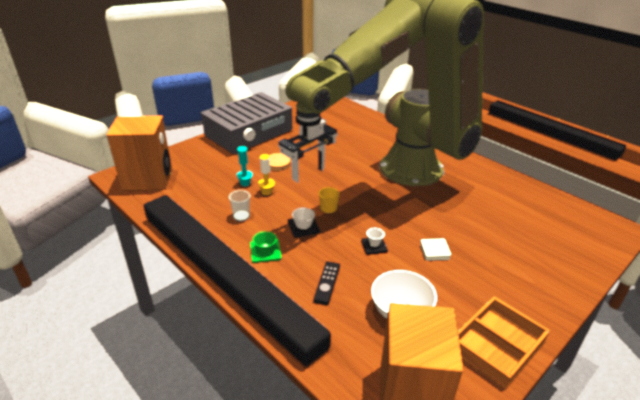

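View pics/d0.png

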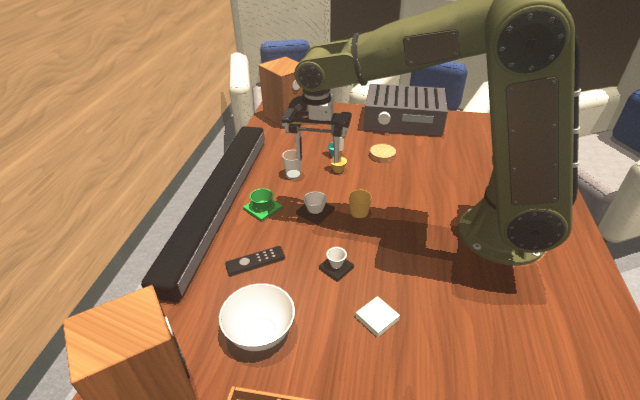

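Lamp candidates in the scene view are turquoise (243,165) and brass with a white head (266,175); the second fits. The docks are green (265,245), black with the larger cup (303,222) and black with the smaller cup (375,240); (303,222) fits. I'll confirm both in an enlarged crop and measure them.

```bash
python3 - <<'E'
from h import *
z=np.load('pics/s0.npz'); p,d=z['p'],z['d']
cv2.imwrite('pics/crop.png',cv2.resize(p[130:270,225:405,::-1],None,fx=4.4,fy=4.2,interpolation=cv2.INTER_CUBIC))
for n,f,boxes in (('scene','s0',{'lamp':(255,280,150,198),'teal':(233,255,143,188),'dock':(285,322,205,240),'small':(358,390,225,255),'green':(246,285,230,265)}),('side','d0',{'lamp':(328,350,134,176),'dock':(295,336,188,224),'small':(318,355,245,280)})):
    z=np.load(f'pics/{f}.npz'); C=cloud(n,z['d'])
    for k,(a,b,c,e) in boxes.items():
        q=C[c:e,a:b].reshape(-1,3); m=(z['d'][c:e,a:b].ravel()>0)
        q=q[m]
        for lo,hi in ((8,16),(16,40),(46,62),(95,145),(145,158)):
            w=q[(q[:,2]>lo)&(q[:,2]<hi)]
            if len(w)>4: print(n,k,lo,hi,len(w),np.r_[w.min(0),w.max(0)].round(0),((np.percentile(w,2,0)+np.percentile(w,98,0))/2).round(1))
print(manip.camera_info('wrist'))
E
```

```text
scene lamp 8 16 32 [ 391. -380.    8.  546. -232.   16.] [ 470.4 -301.9   11.9]
scene lamp 16 40 238 [ 340. -426.   16.  552. -225.   40.] [ 450.2 -322.7   28.7]
scene lamp 46 62 29 [ 514. -262.   46.  535. -236.   62.] [ 526.1 -250.2   54.2]
scene lamp 95 145 121 [ 510. -267.   95.  546. -235.  144.] [ 527.  -249.4  119.4]
scene lamp 145 158 45 [ 510. -270.  145.  543. -234.  155.] [ 526.5 -251.4  149.2]
scene teal 8 16 40 [ 353. -560.    8.  573. -330.   15.] [ 462.8 -445.1   11.7]
scene teal 16 40 164 [ 354. -562.   16.  578. -323.   40.] [ 470.7 -442.1   28.2]
scene teal 46 62 29 [ 439. -558.   46.  560. -339.   62.] [ 499.3 -448.3   53.5]
scene teal 95 145 112 [ 536. -376.   95.  569. -332.  144.] [ 552.1 -348.1  120.4]
scene teal 145 158 45 [ 530. -367.  145.  566. -336.  155.] [ 549.3 -350.6  149.7]
scene dock 8 16 262 [454. -68.   8. 622.  45.  16.] [569.8 -10.9  12.2]
scene dock 16 40 205 [456. -61.  16. 620.  45.  40.] [532.4  -4.5  27.7]
scene dock 46 62 140 [521. -51.  46. 600.  23.  61.] [563.9 -13.4  52.1]
scene small 8 16 204 [423. 165.   8. 513. 260.  16.] [469.8 213.
[... 943 characters left out ...]
.   8. 507. 258.  16.] [461.4 224.2  12.3]
side small 16 40 160 [421. 192.  16. 499. 252.  40.] [461.7 219.9  27.9]
side small 46 62 141 [436. 184.  46. 487. 239.  59.] [461.1 212.1  52.2]
{'K': array([[289.52462542,   0.        , 320.39051224],
       [  0.        , 289.52462542, 200.29852449],
       [  0.        ,   0.        ,   1.        ]]), 'mount': array([[ 7.09453378e-04, -9.70180910e-01, -2.42380897e-01,
         7.10930006e+01],
       [ 9.99999728e-01,  7.37212969e-04, -2.38334115e-05,
         1.01539684e-01],
       [ 2.01809062e-04, -2.42380815e-01,  9.70181169e-01,
        -1.79113859e+02],
       [ 0.00000000e+00,  0.00000000e+00,  0.00000000e+00,
         1.00000000e+00]])}
```

View pics/crop.png

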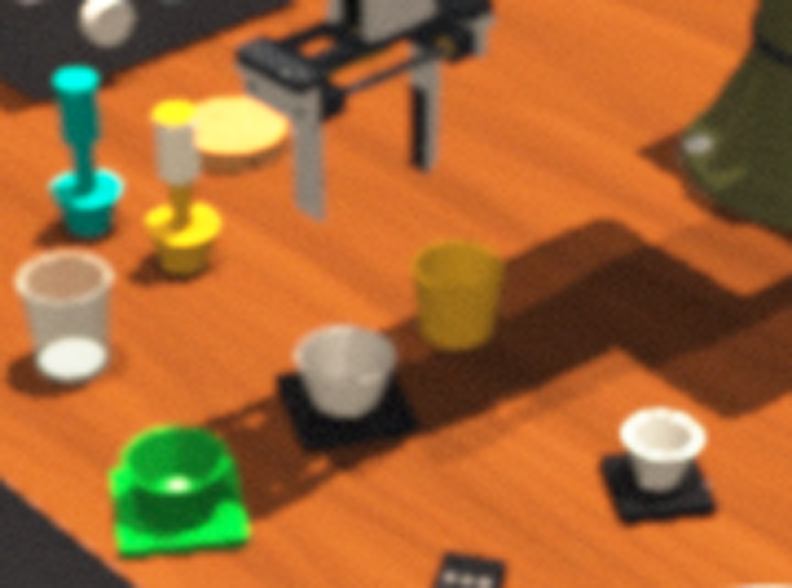

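The crop shows the brass lamp with its white head at scene (266,175), about (527,-251) in world. The turquoise lamp is separate. The large-cup black dock at (303,222) has a rim of about 74 mm outside diameter, against about 55 mm for the small one. The dock sits at about (562,-12). Next I'll refine both from the wrist camera.

```bash
cat >> h.py <<'E'
from scipy.spatial.transform import Rotation as Ro
from scipy.optimize import least_squares
def wcloud(f=None):
    s=manip.read_state(); p,d=save('wrist',f)
    i=manip.camera_info('wrist'); K=np.array(i['K']); M=np.array(i['mount'])
    v,u=np.mgrid[:400,:640]; c=np.stack([(u-K[0,2])/K[0,0]*d,(v-K[1,2])/K[1,1]*d,d],-1).astype(float)
    t=c@M[:3,:3].T+M[:3,3]; R=Ro.from_euler('xyz',s['eef_rot']).as_matrix()
    w=t@R.T+s['eef_pos']; w[d<=0]=np.nan; return p,d,w
def near(w,c,r,lo,hi):
    return (np.hypot(w[...,0]-c[0],w[...,1]-c[1])<r)&(w[...,2]>lo)&(w[...,2]<hi)
def circ(q,r=None):
    q=q[:,:2]; c0=np.median(q,0)
    f=(lambda x:np.hypot(*(q-x[:2]).T)-r) if r else (lambda x:np.hypot(*(q-x[:2]).T)-x[2])
    return least_squares(f,c0 if r else [*c0,35],loss='soft_l1').x
E
python3 - <<'E'
from h import *
p,d,w=wcloud('w0')
m=near(w,(562,-12),50,50,62); q=w[m]; print(len(q),circ(q),np.percentile(q,[2,50,98],0).round(1)); 
m=near(w,(562,-12),75,10,17); q=w[m]; print('plinth',len(q),np.percentile(q,[1,99],0).round(1), cv2.minAreaRect(q[:,:2].astype(np.float32)))
m=near(w,(527,-251),25,95,160); print('lamp',m.sum(), w[m].mean(0) if m.any() else 0)
print('floor',np.nanmedian(w[near(w,(562,-12),12,5,40)],0))
m=near(w,(527,-251),45,5,200); print(m.sum())
E
```

```text
842 [562.17479005 -10.33280086  33.79561988] [[527.9 -45.3  50.3]
 [563.3 -16.5  55.3]
 [597.   23.8  57.3]]
plinth 2376 [[508.2 -64.1  11.2]
 [616.3  43.3  16.9]] ((562.2142333984375, -11.054512023925781), (89.95234680175781, 90.25784301757812), 64.1087417602539)
lamp 0 0
floor [562.04448055 -11.18195259  16.80334701]
754
```

Units first: shifts go in shares of 300 mm and turns go in shares of pi/2 rad. So -240 mm / 300 = -0.8, -200 mm / 300 = -0.6667.

```bash
echo '[{"d":[-0.1667,-0.0167,0]},{"d":[-0.3333,-0.0333,0]},{"d":[-0.5,-0.0533,0]},{"d":[-0.6667,-0.07,0]},{"d":[-0.8,-0.0767,0]}]' | python3 -m creep 70; python3 - <<'E'
from h import *
p,d,w=wcloud('w1')
for lo,hi in ((144,156),):
    q=w[near(w,(527,-251),30,lo,hi)]; print(lo,len(q),np.percentile(q,[2,50,98],0).round(1),circ(q),cv2.minEnclosingCircle(q[:,:2].astype(np.float32)))
print(manip.read_state()['eef_pos'])
E
```

```text
clock: 0.65
eef_pos: [526.2, -242.4, 205.3]
eef_rot: [-3.141, -0.0, 1.57]
wrist_force: [0.6, 0.7, -0.3]
finger_gap: 70.1
finger_force: 0.0
144 1142 [[ 508.7 -267.7  144.8]
 [ 523.3 -252.2  149.9]
 [ 537.9 -237.9  151.3]] [ 523.19416833 -252.35439908   11.75956634] ((523.2218017578125, -253.08285522460938), 16.721071243286133)
[ 525.56688084 -247.08029192  204.99666031]
```

View pics/w1.png

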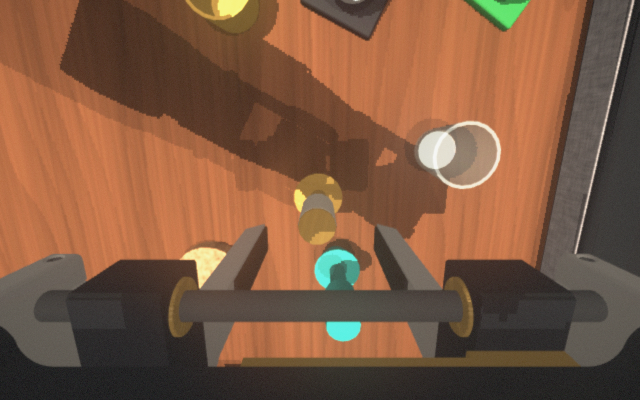

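The wrist view shows the lamp's white head at about (317,215), between the fingers, with the turquoise lamp behind at (340,290). The arm may still have been swinging, so I'll settle and measure again.

```bash
echo '[{},{},{}]' | python3 -m creep; python3 - <<'E'
from h import *
p,d,w=wcloud('w2')
q=w[near(w,(524,-252),30,144,156)]; print(len(q),np.percentile(q,[2,50,98],0).round(1),cv2.minEnclosingCircle(q[:,:2].astype(np.float32)))
print(manip.read_state()['eef_pos'])
E
```

```text
clock: 1.0
eef_pos: [527.2, -238.8, 205.5]
eef_rot: [-3.142, -0.0, 1.572]
wrist_force: [0.1, 1.0, 0.1]
finger_gap: 70.1
finger_force: 0.0
1132 [[ 508.6 -267.7  144.8]
 [ 523.2 -252.   149.8]
 [ 538.1 -237.8  151.2]] ((523.1407470703125, -252.9788360595703), 16.559364318847656)
[ 527.27814624 -238.77757653  205.53279954]
```

Converted, 102 mm / 300 = 0.34, 65 mm / 300 = 0.2167.

```bash
echo '[{"d":[-0.0433,-0.0133,0]},{"d":[-0.0433,-0.0133,0.1]},{"d":[-0.0433,-0.0133,0.2167]},{"d":[-0.0433,-0.0133,0.34]},{"d":[-0.0433,-0.0133,0.34]}]' | python3 -m creep; echo '[{},{}]' | python3 -m creep; echo '[{},{},{},{},{}]' | python3 -m creep 20 25;  echo '[{},{},{}]' | python3 -m creep
```

```text
clock: 1.55
eef_pos: [520.9, -252.2, 99.2]
eef_rot: [-3.135, -0.004, 1.571]
wrist_force: [-0.8, 0.4, 0.1]
finger_gap: 70.1
finger_force: 0.0
clock: 1.75
eef_pos: [523.9, -253.6, 105.8]
eef_rot: [3.139, 0.002, 1.571]
wrist_force: [0.3, -0.3, -0.0]
finger_gap: 70.1
finger_force: 0.0
clock: 2.25
eef_pos: [523.0, -253.0, 103.5]
eef_rot: [3.142, 0.0, 1.571]
wrist_force: [-0.6, 0.5, 1.4]
finger_gap: 33.6
finger_force: 25.3
clock: 2.55
eef_pos: [523.0, -253.0, 103.6]
eef_rot: [3.142, 0.0, 1.571]
wrist_force: [-0.7, 0.4, 1.9]
finger_gap: 33.4
finger_force: 25.0
```

Converted, -100 mm / 300 = -0.3333, -80 mm / 300 = -0.2667.

```bash
echo '[{"d":[0,0,-0.05]},{"d":[0,0,-0.15]},{"d":[0,0,-0.2667]},{"d":[0,0,-0.3333]},{"d":[0,0,-0.3333]}]' | python3 -m creep 20 50; echo '[{"d":[0.1333,0.02,0]},{"d":[0.2833,0.0467,0]},{"d":[0.4333,0.07,0]},{"d":[0.5833,0.0933,0]},{"d":[0.7167,0.1167,0]}]' | python3 -m creep;echo '[{"d":[0.0667,0.01,0]},{"d":[0.09,0.0133,0]},{"d":[0.09,0.0133,0]},{"d":[0.09,0.0133,0]}]' | python3 -m creep; python3 - <<'E'
from h import *
p,d,w=wcloud('w3'); save('side','d3')
m=near(w,(562,-12),70,11,17); q=w[m]; print('plinth',len(q),np.percentile(q,[1,99],0).round(1), cv2.minAreaRect(q[:,:2].astype(np.float32)))
q=w[near(w,(562,-12),50,51,60)];print(len(q),circ(q,35),circ(q))
s=manip.read_state(); print(s['eef_pos'],s['eef_rot'],s['wrist_force'])
E
```

```text
clock: 3.05
eef_pos: [523.8, -253.4, 206.9]
eef_rot: [3.137, 0.003, 1.571]
wrist_force: [0.2, -0.4, -4.6]
finger_gap: 33.2
finger_force: 50.0
clock: 3.55
eef_pos: [557.4, -35.8, 202.2]
eef_rot: [-3.14, -0.0, 1.571]
wrist_force: [0.4, -0.4, -4.1]
finger_gap: 33.4
finger_force: 50.0
clock: 3.95
eef_pos: [561.7, -11.9, 202.9]
eef_rot: [-3.141, 0.0, 1.57]
wrist_force: [0.5, 0.1, -3.0]
finger_gap: 33.7
finger_force: 50.0
plinth 1855 [[507.6 -33.6  11.5]
 [616.3  44.6  16.7]] ((562.201416015625, -10.815818786621094), (89.80130004882812, 89.63526153564453), 63.78528594970703)
433 [562.19301272 -11.82351355] [562.2206447  -10.74968021  34.15094728]
[561.82004743 -12.12207947 203.1978395 ] [-3.14117790e+00  1.09128343e-04  1.56944488e+00] [ 0.33684457 -0.67644973 -4.11997109]
```

View pics/w3.png

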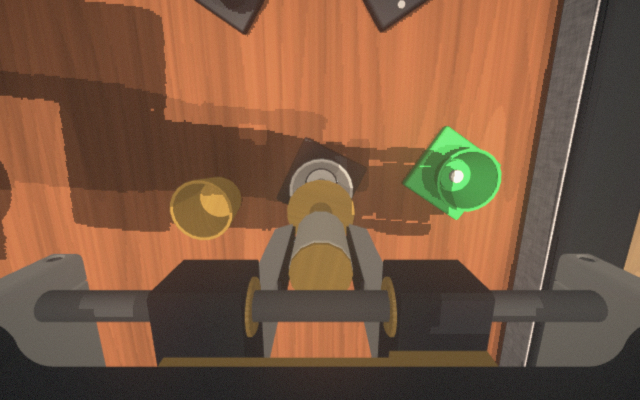

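The lamp hangs straight, with its foot at about (321,205) centred over the cup at (321,185), and the plunger pad is visible inside the cup. I'll lower it to just above the plunger.

Converted, 70 mm / 300 = 0.2333, 68 mm / 300 = 0.2267.

```bash
echo '[{"d":[0,0,0.0833]},{"d":[0,0,0.15]},{"d":[0,0,0.2]},{"d":[0,0,0.2267]},{"d":[0,0,0.2333]}]' | python3 -m creep; echo '[{},{},{},{}]' | python3 -m creep; python3 - <<'E'
from h import *
p,d,w=wcloud('w4')
q=w[near(w,(562,-12),30,172,188)]; print(len(q),np.nanmedian(q,0),cv2.minEnclosingCircle(q[:,:2].astype(np.float32)))
p,d=save('side','d4'); cv2.imwrite('pics/d4c.png',cv2.resize(p[120:230,260:380,::-1],None,fx=5,fy=5,interpolation=cv2.INTER_CUBIC))
s=manip.read_state(); print(s['eef_pos'],s['wrist_force'])
E
```

```text
clock: 4.55
eef_pos: [561.7, -11.6, 132.8]
eef_rot: [-3.14, -0.0, 1.57]
wrist_force: [-0.3, 0.9, -3.5]
finger_gap: 33.3
finger_force: 50.0
clock: 4.95
eef_pos: [562.2, -11.0, 133.9]
eef_rot: [3.141, 0.0, 1.571]
wrist_force: [0.3, 0.3, -4.1]
finger_gap: 33.5
finger_force: 50.0
3672 [562.05071291  -5.01985247 180.11908151] ((561.9818725585938, -0.8527250289916992), 27.80145835876465)
[562.06629956 -10.97887377 133.67389327] [ 0.38481393  0.4433724  -3.09872903]
```

View pics/d4c.png

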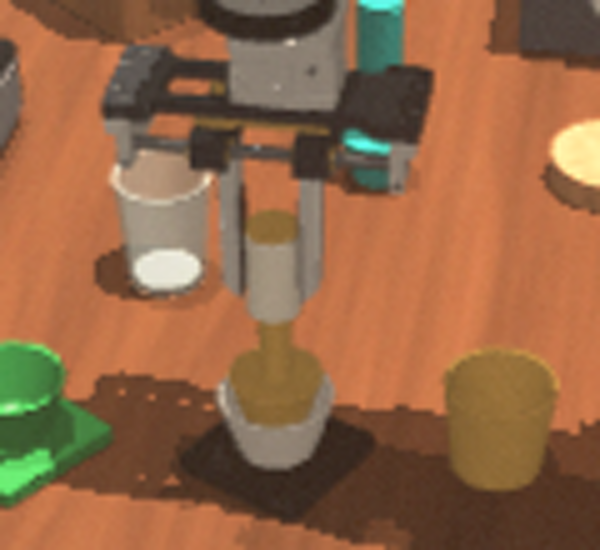

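The foot sits inside the cup, centred, and the lateral force is about zero. I'll feel for the plunger.

Converted, 4 mm / 300 = 0.0133, 3 mm / 300 = 0.01.

```bash
echo '[{"d":[0,0,0.0033]},{"d":[0,0,0.0067]},{"d":[0,0,0.01]},{"d":[0,0,0.0133]},{"d":[0,0,0.0133]}]' | python3 -m creep|egrep 'pos|wrist'; echo '[{"d":[0,0,0.0017]},{"d":[0,0,0.0033]},{"d":[0,0,0.005]},{"d":[0,0,0.0067]},{"d":[0,0,0.0067]}]' | python3 -m creep|egrep 'pos|wrist';echo '[{"d":[0,0,0.0017]},{"d":[0,0,0.0033]},{"d":[0,0,0.005]},{"d":[0,0,0.005]}]' | python3 -m creep|egrep 'pos|wrist'
```

```text
eef_pos: [561.9, -11.0, 129.2]
wrist_force: [-0.7, 0.7, -3.8]
eef_pos: [561.9, -11.0, 127.4]
wrist_force: [0.3, 0.4, -3.1]
eef_pos: [562.0, -11.0, 125.9]
wrist_force: [0.3, -0.7, -3.4]
```

Converted, 1 mm / 300 = 0.0033, 0.5 mm / 300 = 0.0017.

```bash
echo '[{"d":[0,0,0.0017]},{"d":[0,0,0.0033]},{"d":[0,0,0.0033]}]' | python3 -m creep|egrep 'pos|wrist'; echo '[{"d":[0,0,0.0017]},{"d":[0,0,0.0033]},{"d":[0,0,0.0033]}]' | python3 -m creep|egrep 'pos|wrist'; echo '[{"d":[0,0,0.0017]},{"d":[0,0,0.0033]},{"d":[0,0,0.0033]}]' | python3 -m creep|egrep 'pos|wrist'
```

```text
eef_pos: [562.0, -11.0, 124.9]
wrist_force: [-0.2, -0.6, -3.8]
eef_pos: [562.1, -11.0, 124.3]
wrist_force: [-1.8, 0.1, 1.2]
eef_pos: [562.1, -11.0, 123.4]
wrist_force: [-2.2, 1.0, 4.2]
```

Converted, 1 mm / 300 = 0.0033, 0.5 mm / 300 = 0.0017.

```bash
echo '[{"d":[0,0,0.0017]},{"d":[0,0,0.0033]},{"d":[0,0,0.0033]}]' | python3 -m creep|egrep 'pos|wrist'; echo '[{"d":[0,0,0.0017]},{"d":[0,0,0.0033]},{"d":[0,0,0.0033]}]' | python3 -m creep|egrep 'pos|wrist'; echo '[{"d":[0,0,0.001]},{"d":[0,0,0.0017]},{"d":[0,0,0.0017]}]' | python3 -m creep|egrep 'pos|wrist';echo '[{"d":[0,0,0.001]},{"d":[0,0,0.0017]},{"d":[0,0,0.0017]}]' | python3 -m creep|egrep 'pos|wrist'
```

```text
eef_pos: [562.1, -11.0, 122.3]
wrist_force: [-2.5, 0.4, 4.8]
eef_pos: [562.1, -11.0, 121.3]
wrist_force: [-2.2, 0.1, 5.1]
eef_pos: [562.2, -11.0, 120.8]
wrist_force: [-2.5, 0.1, 4.4]
eef_pos: [562.1, -11.0, 120.2]
wrist_force: [-1.4, 0.2, 5.0]
```

Converted, 0.3 mm / 300 = 0.001.

```bash
for i in 1; do :; done; echo '[{"d":[0,0,0.001]},{"d":[0,0,0.001]}]' | python3 -m creep|egrep 'pos|wrist'; echo '[{"d":[0,0,0.001]},{"d":[0,0,0.001]}]' | python3 -m creep|egrep 'pos|wrist'
```

```text
eef_pos: [562.1, -11.0, 119.9]
wrist_force: [-1.5, 0.7, 5.4]
eef_pos: [562.1, -11.0, 119.6]
wrist_force: [-2.1, 0.9, 4.8]
```

Converted, 0.2 mm / 300 = 0.0007.

```bash
echo '[{"d":[0,0,0.0007]},{"d":[0,0,0.0007]}]' | python3 -m creep|egrep 'pos|wrist'; echo '[{"d":[0,0,0.0007]},{"d":[0,0,0.0007]}]' | python3 -m creep|egrep 'pos|wrist'
```

```text
eef_pos: [562.1, -11.0, 119.4]
wrist_force: [-2.0, 0.1, 4.9]
eef_pos: [562.2, -11.0, 119.3]
wrist_force: [-2.1, -0.2, 6.2]
```

Converted, 0.2 mm / 300 = 0.0007.

```bash
echo '[{"d":[0,0,0.0007]},{"d":[0,0,0.0007]}]' | python3 -m creep|egrep 'pos|wrist'; echo '[{"d":[0,0,0.0007]},{"d":[0,0,0.0007]}]' | python3 -m creep|egrep 'pos|wrist'
```

```text
eef_pos: [562.2, -11.0, 119.3]
wrist_force: [-1.8, -0.3, 8.2]
eef_pos: [562.2, -11.0, 119.3]
wrist_force: [-2.8, -0.5, 8.9]
```

Converted, 0.4 mm / 300 = 0.0013, 0.2 mm / 300 = 0.0007.

```bash
echo '[{"d":[0,0,0.0007]},{"d":[0,0,0.0013]},{"d":[0,0,0.0013]}]' | python3 -m creep|egrep 'pos|wrist'; echo '[{"d":[0,0,0.0007]},{"d":[0,0,0.0013]},{"d":[0,0,0.0013]}]' | python3 -m creep|egrep 'pos|wrist'
```

```text
eef_pos: [562.3, -11.1, 119.3]
wrist_force: [-3.8, -1.6, 12.8]
eef_pos: [562.3, -11.1, 119.2]
wrist_force: [-6.3, -0.2, 17.7]
```

```bash
echo '[{},{}]' | python3 -m creep|egrep 'pos|wrist'; echo '[{},{}]' | python3 -m creep|egrep 'pos|wrist';echo '[{},{}]' | python3 -m creep|egrep 'clock|pos|wrist'
```

```text
eef_pos: [562.3, -11.1, 119.3]
wrist_force: [-5.6, -0.1, 16.8]
eef_pos: [562.3, -11.1, 119.2]
wrist_force: [-5.6, -0.1, 17.0]
clock: 10.95
eef_pos: [562.3, -11.1, 119.2]
wrist_force: [-5.3, -0.1, 17.5]
```

Converted, 0.1 mm / 300 = 0.0003.

```bash
echo '[{"d":[0,0,0.0003]},{"d":[0,0,0.0003]},{"d":[0,0,0.0003]},{"d":[0,0,0.0003]},{"d":[0,0,0.0003]}]' | python3 -m creep|egrep 'clock|pos|wrist'; echo '[{},{},{}]' | python3 -m creep|egrep 'pos|wrist'
```

```text
clock: 11.45
eef_pos: [562.3, -11.1, 119.3]
wrist_force: [-6.0, 0.2, 18.3]
eef_pos: [562.3, -11.1, 119.3]
wrist_force: [-7.0, -0.3, 17.9]
```

It is seated, with about 22 N held on the cup for more than half a second. Next I'll relieve the push and release.

Converted, -1.4 mm / 300 = -0.0047, -1 mm / 300 = -0.0033.

```bash
echo '[{"d":[0,0,-0.0017]},{"d":[0,0,-0.0033]},{"d":[0,0,-0.0047]},{"d":[0,0,-0.0047]}]' | python3 -m creep|egrep 'pos|wrist'; echo '[{},{},{},{},{}]' | python3 -m creep 90 ; python3 - <<'E'
from h import *
p,d,w=wcloud('w5')
q=w[near(w,(562,-12),24,158,172)]; print(len(q),np.nanmedian(q,0),np.nanpercentile(q,[1,99],0).round(1))
s=manip.read_state(); print(s['eef_pos'],s['wrist_force'],s['finger_gap'])
E
```

```text
eef_pos: [562.1, -11.0, 119.3]
wrist_force: [-2.3, 0.8, 5.3]
clock: 12.65
eef_pos: [562.0, -11.0, 119.0]
eef_rot: [-3.142, -0.0, 1.571]
wrist_force: [-0.3, -0.5, -0.5]
finger_gap: 70.1
finger_force: 0.0
2774 [562.16305793  -7.47187278 165.52463017] [[546.8 -19.7 158.6]
 [577.5   4.4 167. ]]
[561.98716592 -10.98809022 118.98187932] [-0.67591011  0.64645636  0.53918084] 73.97864856738339
```

Converted, 24 mm / 300 = 0.08, 15 mm / 300 = 0.05.

```bash
echo '[{},{},{"d":[0,0.0167,0]},{"d":[0,0.05,0]},{"d":[0,0.08,0]}]' | python3 -m creep|egrep 'pos|wrist|gap';echo '[{"d":[0,0.0033,0]},{"d":[0,0.0067,0]},{"d":[0,0.01,0]},{"d":[0,0.01,0]}]' | python3 -m creep|egrep 'pos|wrist|gap';echo '[{"d":[0,0.0033,0]},{"d":[0,0.0067,0]},{"d":[0,0.01,0]},{"d":[0,0.01,0]}]' | python3 -m creep|egrep 'pos|wrist|gap'
```

```text
eef_pos: [586.7, -11.0, 119.1]
wrist_force: [-0.7, -1.3, 0.1]
finger_gap: 89.7
eef_pos: [588.9, -11.0, 119.1]
wrist_force: [0.1, 0.0, -0.2]
finger_gap: 89.9
eef_pos: [592.0, -11.0, 119.0]
wrist_force: [-0.9, -0.6, 0.5]
finger_gap: 89.8
```

Converted, 2 mm / 300 = 0.0067, 1 mm / 300 = 0.0033.

```bash
echo '[{"d":[0,0.0033,0]},{"d":[0,0.0067,0]},{"d":[0,0.0067,0]}]' | python3 -m creep|egrep 'pos|wrist';echo '[{"d":[0,0.0033,0]},{"d":[0,0.0067,0]},{"d":[0,0.0067,0]}]' | python3 -m creep|egrep 'pos|wrist'; echo '[{"d":[0,0.0017,0]},{"d":[0,0.0033,0]},{"d":[0,0.0033,0]}]' | python3 -m creep|egrep 'pos|wrist'
```

```text
eef_pos: [594.1, -11.0, 119.0]
wrist_force: [-1.0, 0.1, -0.2]
eef_pos: [596.1, -11.0, 119.0]
wrist_force: [0.2, 0.2, 0.3]
eef_pos: [597.0, -11.0, 119.1]
wrist_force: [-1.0, 0.0, 0.6]
```

Converted, 0.5 mm / 300 = 0.0017.

```bash
echo '[{"d":[0,0.0017,0]},{"d":[0,0.0017,0]}]' | python3 -m creep|egrep 'pos|wrist';echo '[{"d":[0,0.0017,0]},{"d":[0,0.0017,0]}]' | python3 -m creep|egrep 'pos|wrist'; python3 - <<'E'
from h import *
p,d,w=wcloud('w6')
q=w[near(w,(568,-12),26,158,172)]; print(len(q),np.nanmedian(q,0),np.nanpercentile(q,[1,99],0).round(1))
q=q[q[:,2]>160]; A=np.c_[q[:,:2],np.ones(len(q))]; print(np.linalg.lstsq(A,q[:,2],rcond=None)[0])
E
```

```text
eef_pos: [597.5, -11.0, 119.1]
wrist_force: [-0.3, 0.4, 0.3]
eef_pos: [598.0, -11.0, 119.1]
wrist_force: [0.2, -0.4, -0.2]
3318 [571.50538103  -6.74251067 166.05677183] [[545.9 -19.4 158.5]
 [589.1   4.4 171.1]]
[-5.13893507e-02 -7.04660793e-02  1.94704486e+02]
```

It is leaning about 0.07 rad so far and the side hasn't stopped it yet. I'll continue in small steps.

Converted, 0.4 mm / 300 = 0.0013.

```bash
echo '[{"d":[0,0.0013,0]},{"d":[0,0.0013,0]}]' | python3 -m creep|egrep 'pos|wrist';echo '[{"d":[0,0.0013,0]},{"d":[0,0.0013,0]}]' | python3 -m creep|egrep 'wrist';echo '[{"d":[0,0.0013,0]},{"d":[0,0.0013,0]}]' | python3 -m creep|egrep 'pos|wrist'
```

```text
eef_pos: [598.3, -11.0, 119.1]
wrist_force: [-2.4, 0.7, 1.9]
wrist_force: [-3.6, 1.0, 3.6]
eef_pos: [599.1, -11.0, 119.1]
wrist_force: [-3.2, 0.5, 3.9]
```

Converted, 0.4 mm / 300 = 0.0013.

```bash
echo '[{"d":[0,0.0013,0]},{"d":[0,0.0013,0]}]' | python3 -m creep|egrep 'pos|wrist';echo '[{"d":[0,0.0013,0]},{"d":[0,0.0013,0]}]' | python3 -m creep|egrep 'wrist';echo '[{"d":[0,0.0013,0]},{"d":[0,0.0013,0]}]' | python3 -m creep|egrep 'pos|wrist'
```

```text
eef_pos: [599.6, -11.0, 119.1]
wrist_force: [-3.6, 0.0, 2.9]
wrist_force: [-3.6, 0.4, 4.0]
eef_pos: [600.4, -11.0, 119.0]
wrist_force: [-3.7, -0.1, 3.8]
```

The force has jumped to about 3.6 N and levelled off, so the lamp is against the side. I'll check the lean visually before releasing.

```bash
python3 - <<'E'
from h import *
p,d=save('side','d7'); cv2.imwrite('pics/d7c.png',cv2.resize(p[130:230,270:370,::-1],None,fx=6,fy=6,interpolation=cv2.INTER_CUBIC))
s=manip.read_state(); print(s['eef_pos'],s['wrist_force'],s['clock'])
C=cloud('side',d)
for lo,hi in ((60,85),(108,125),(130,150),(150,165)):
    m=(np.hypot(C[...,0]-570,C[...,1]+11)<28)&(C[...,2]>lo)&(C[...,2]<hi); q=C[m]; print(lo,len(q),np.percentile(q,[5,50,95],0).round(1).tolist())
E
```

```text
[600.41634069 -11.03119248 119.01604696] [-3.83726918 -0.41441104  3.89447569] 16.6
60 47 [[548.2, -16.1, 60.7], [562.0, -7.2, 72.2], [572.0, -0.7, 84.0]]
108 53 [[554.5, -9.8, 111.1], [565.8, 0.3, 117.9], [583.2, 5.0, 124.1]]
130 79 [[545.4, -8.7, 131.5], [565.4, -1.3, 139.9], [583.8, 3.5, 149.0]]
150 85 [[545.8, -20.0, 150.9], [567.9, -2.8, 159.8], [589.6, 2.7, 164.7]]
```

View pics/d7c.png

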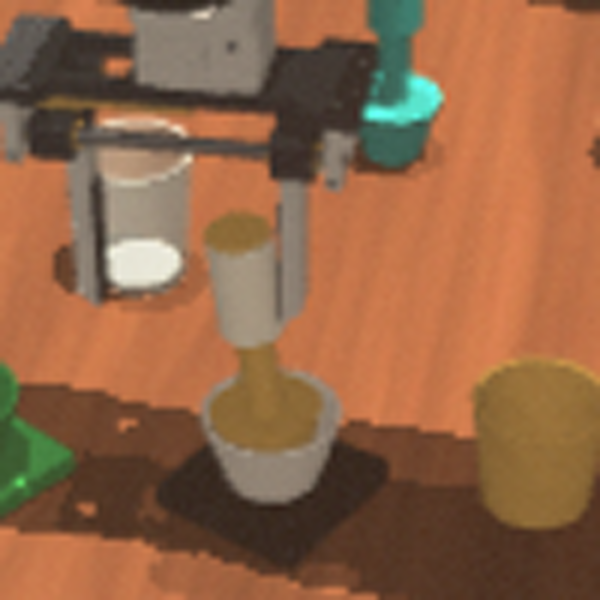

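The lamp leans visibly toward +x, its foot against the cup's side, about 0.085 rad. I'll go a little further so the lean is unmistakable, then release quickly.

Converted, 0.5 mm / 300 = 0.0017.

```bash
echo '[{"d":[0,0.0017,0]},{"d":[0,0.0017,0]}]' | python3 -m creep|egrep 'pos|wrist';echo '[{"d":[0,0.0017,0]},{"d":[0,0.0017,0]}]' | python3 -m creep|egrep 'wrist';echo '[{"d":[0,0.0017,0]},{"d":[0,0.0017,0]}]' | python3 -m creep|egrep 'pos|wrist'
```

```text
eef_pos: [600.9, -11.0, 119.0]
wrist_force: [-4.5, 0.2, 4.5]
wrist_force: [-4.2, -0.5, 4.6]
eef_pos: [602.0, -11.0, 119.0]
wrist_force: [-3.8, 0.3, 4.2]
```

Converted, 0.5 mm / 300 = 0.0017.

```bash
echo '[{"d":[0,0.0017,0]},{"d":[0,0.0017,0]}]' | python3 -m creep|egrep 'pos|wrist';echo '[{"d":[0,0.0017,0]},{"d":[0,0.0017,0]}]' | python3 -m creep|egrep 'pos|wrist'
```

```text
eef_pos: [602.4, -11.0, 119.0]
wrist_force: [-3.0, -0.1, 3.3]
eef_pos: [603.0, -11.0, 119.1]
wrist_force: [-3.1, -0.5, 4.6]
```

The lean is about 0.105 rad, held against the side at about 4 N. Releasing.

Converted, -41 mm / 300 = -0.1367, -30 mm / 300 = -0.1.

```bash
echo '[{"d":[0,-0.1,0]},{"d":[0,-0.1367,0]},{"d":[0,-0.1367,0]},{"d":[0,-0.1367,0]},{"d":[0,-0.1367,0]}]' | python3 -m creep; echo '[{},{},{},{},{}]' | python3 -m creep | grep wrist; python3 - <<'E'
from h import *
p,d,w=wcloud('w8')
q=w[near(w,(562,-12),26,160,172)]; print(len(q),np.nanmedian(q,0),np.nanpercentile(q,[1,99],0).round(1))
p,d=save('side','d8'); cv2.imwrite('pics/d8c.png',cv2.resize(p[130:230,270:370,::-1],None,fx=6,fy=6,interpolation=cv2.INTER_CUBIC))
E
```

```text
clock: 18.1
eef_pos: [562.6, -11.1, 119.0]
eef_rot: [3.141, 0.0, 1.571]
wrist_force: [-0.4, -0.1, 0.3]
finger_gap: 89.9
finger_force: 0.0
wrist_force: [0.3, 0.6, -0.0]
2746 [560.36426527  -7.44245602 165.53642534] [[545.2 -19.8 160.3]
 [575.8   5.  167. ]]
```

View pics/d8c.png

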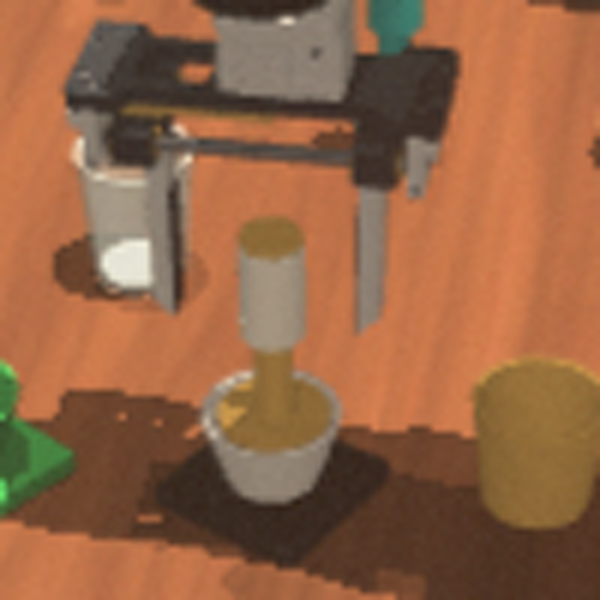

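The lamp is back upright at (270,240) in the crop, at the same seated height (top at about 166 mm) and clear of both fingers. I'll retreat upward and hand in.

```bash
echo '[{"d":[0,0,-0.0667]},{"d":[0,0,-0.1833]},{"d":[0,0,-0.3]},{"d":[0,0,-0.3667]},{"d":[0,0,-0.3667]}]' | python3 -m creep|egrep 'pos|wrist'; echo '[{},{},{},{},{}]' | python3 -m creep; python3 - <<'E'
from h import *
p,d,w=wcloud('w9')
q=w[near(w,(560,-11),26,160,172)]; print(len(q),np.nanmedian(q,0))
print(manip.sign_off())
E
```

```text
eef_pos: [562.8, -11.1, 232.0]
wrist_force: [0.5, -0.6, 0.1]
clock: 19.7
eef_pos: [561.8, -11.0, 228.6]
eef_rot: [-3.141, -0.0, 1.571]
wrist_force: [-0.3, -0.5, 1.1]
finger_gap: 89.7
finger_force: 0.0
1095 [560.65843246 -10.06345656 165.59694829]
the job is handed in; nothing more can be done
None
```

The lamp is fully seated in the matching cup (pressed home at about 22 N on the cup for over half a second), it leaned against the side at about 0.1 rad and fell back upright by itself, and I handed the job in at about 20 s.

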